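Rehang the lift-off door of a bench sample cabinet

ROBOT

A 7-joint arm with a two-finger parallel gripper is mounted at the origin on the work surface. World frame = base frame: x ahead of the robot, y to its left, z up, the work surface at z = 0. Lengths are in mm, angles in rad, forces in N, time in s.
With the tool pointing down it reaches from about 400 to 875 mm from the base axis. Payload 6.5 kg.
Tool frame: the origin (TCP) lies between the finger pads; the fingertips stand 22 mm ahead of it and the grasp point (between the pads) lies 3 mm ahead of it (arm.nose_length is the distance from the TCP to the fingertips, in mm); y points along the fingers, z is the direction in which the jaws open and shut, and the axes are right-handed (so a half turn about y gives the same grasp; the last joint's range is limited). The gripper opens to 85 mm and grips with 20 to 120 N. Pads are 22 mm wide; open, the fingers measure 114 mm over their backs; the gripper's body (76 mm by 85 mm) begins 54 mm behind the grasp point. The pads swing forward as they close: fully open they stand 13 mm farther back than shut.
Start: joints at [-1.286, 0.536, -0.004, 1.538, 0.003, 1.067, -0.071], TCP at [223.366, 610.408, 253.29] pointing down, gripper open.
Joint ranges: [-2.7, 2.7], [-0.37, 2.16], [-1.27, 1.26], [0.24, 2.4], [-1.31, 4.45], [0.19, 1.91], [-2.76, 2.76]. Speed limits (rad/s): [2.39, 2.39, 3.14, 3.14, 3.14, 3.14, 3.14].

INTERFACE

Orientations are given as a unit quaternion [x, y, z, w].
In Python, from station import arm gives the robot as it stands. The module is installed in compiled form; this text tells all that it offers. Calls block until the motion is done:
- arm.move_pose(position, orientation): joint-space move of the TCP to a pose.
- arm.line_to(position, rot=None, velocity=150): straight line of the TCP; rot=None keeps the orientation; velocity is the mean speed in mm/s.
- arm.movej(angles): joint-space move.
- arm.grip(opening): finger opening in mm; the grip force is fixed at half the most; returns when the fingers have stopped.
- arm.hold(seconds).
- arm.ik(position, orientation): joint angles nearest the present ones, or None.
- arm.sense(): the state.
- arm.grab_frame(name): name is "scene" or "top" or "wrist"; returns a dict with "image" (420x560x3 uint8, red, green, blue), "fov_y" (degrees; the focal length in pixels is half the picture's height over the tangent of half this angle, whatever the lens; pixels are square), "cx", "cy" (the principal point, pixels), "eye" and "rotation" of the camera in the world. Camera axes: x right, y down, z forward; pixel columns grow to the right and rows downward; lengths in mm; the calibration is good to about 2 mm. The wrist camera is an equidistant fisheye: a pixel r from the principal point sees the ray r / f radians off the axis. A picture is of the moment at which its call begins. There is no depth.
A pose or a line that the arm cannot do raises arm.IKError and nothing moves.
- arm.job_done(): hands the job in, once; it reports no verdict.
Trained networks look in the newest picture that a camera, given by its name, has taken for a name from the list of things; names that differ only in an ending like _2 or _b are one class to them, and where a whole thing is asked for, a point or a joint stands for the part that bears it (a point fixed in the world has none). Each returns a list of dicts, best first, with "conf" (0 to 1); they miss things now and then, are a little off and sometimes report something else, mostly with a low value. They report only what shows in the picture. A call takes as long as a camera call. They do not tell look-alikes from the thing itself.
- arm.outline_of(thing, camera): "pixels" (420x560 bool, what is visible of it) and "centre" ([row, column] in pixels, amid what is visible of it).
- arm.mark_of(thing, camera): "centre" ([row, column] in pixels: a listed point, or the origin of a listed thing).
The state is a dict: "time": time; "qpos": joint angles; "dq": joint speeds; "joint_torque": joint torques, N m; "tool_pos": TCP position; "orientation": TCP orientation; "ft_force": force on the tool from outside, world axes, zero at the start; "moment": the same for the moment, N m; "gripper_width": finger opening in mm.
Only numpy, scipy, OpenCV 4.12 (cv2) and the standard library are available. Lean on these libraries where they do the work, as an engineer would, in place of code of your own. Each camera call takes 0.05 s, during which the arm holds its last target. There are 200 camera calls.

TASK

The small sample cabinet is standing without its lift-off door; the door waits upright in the slotted rack, beside a plain blank panel that has no hinges. Lift the door out and, with it standing clearly open, lower it gently so both hinge knuckles drop fully onto their pins, and let go of it there; then swing it fully shut against the seal without slamming it. Leave the blank panel, bottle, beaker and jar alone.

Things in the scene. Friction and masses are not known exactly. Their poses are not given: they have to be found in the camera images.
- cabinet: Fixed cream box 200 deep (x) x 220 wide (y) x 190 high mm, blue inlay on top; origin centre of underside. Its open front looks to its own -x (face at x = -100), with a dark seal around the opening, 7 mm thick. Two upright pins on brackets at the left (+y) front edge, one above the other. Shut, the door is parallel to the front, panel over y = +87 to -83, z = 15 to 175 mm, mid-plane at x = -114.
- pin_low (a point): Foot of the lower pin, on its bracket's top face, 35 mm above the work surface, 14 mm in front of the cabinet's face; axes as the cabinet's. Pin: diameter 8, rises 22 mm from here, its top 7 mm tapered. Bracket: 22 wide, 8 thick, reaching 26 mm out from the face.
- pin_high (a point): Foot of the upper pin, same pin and bracket, straight above pin_low, 145 mm above the work surface. Its bracket's underside is at 137 mm, so the lower knuckle has to come in from the side between the brackets, then go down.
- door_center (a point): Centre of the door's panel: rigid, dark blue, 170 long (x) x 12 thick (y) x 160 high (z) mm, 0.3 to 0.65 kg. Own x runs from hinge edge to free edge, z up, -y outside. Shut, own x points to the cabinet's -y. Top edge, 80 mm above this point, is free to grasp. Outside, 70 mm towards the free edge, half-way up: a pull 60 high, 14 proud. Hung, this point is 95 mm above the work surface.
- door_edge (a point): Middle of the door's free edge: 85 mm from door_center along the door's x, 183 mm from the hinge axis. The hung door swings freely with slight friction and stays where it is left.
- knuckle_low (a point): Underside, on the hole's axis, of the lower hinge knuckle: steel block 22 x 22 x 18 high with an upright through hole of diameter 12; it is 98 mm from door_center along the door's -x and 60 mm below it. Hung, it sits at pin_low.
- knuckle_high (a point): The same for the upper knuckle, 110 mm above the lower one (50 mm above door_center's height). Hung, it sits at pin_high. Off-centre or tilted, the knuckles can catch part-way down the pins and hang there until trimmed sideways.
- rack: Fixed white rack 150 (x) x 130 (y) mm; origin centre of its underside. Two slots along its x at y = +40 and -40 mm, each 16 wide with its floor 8 mm and walls to 38 mm above the work surface. The door stands in one of them, panel bottom on the slot floor, knuckles beyond the rack's end; the blank panel in the other.
- blank_center (a point): Centre of the plain blank panel in the other slot, same blue, 170 x 12 x 120 high mm, without knuckles. Bystander.
- bottle: White plastic bottle, diameter 60, 150 high mm; origin centre of underside. Bystander.
- beaker: Glass beaker, diameter 66, 80 high mm; origin centre of underside. Bystander.
- jar: Amber glass jar with white cap, diameter 56, 70 high mm; origin centre of underside. Bystander.
Mind the look-alikes: they are no part of the job. Of the things that look like the part that bears door_center, the smallest one is meant.

How it is judged:
By the outcome, as a careful person would: the job done as asked, in the order asked, and still so for the second after the job is handed in, with the robot touching nothing.
It also fails if it takes over 64 s, if anything falls off the work surface, if the arm or the gripper's body presses on something with over 40 N, if the wrist force passes 120 N, or if a joint passes its speed limit or range.

## Working session

There is one attempt and no reset: what is moved stays moved. The work goes in short steps, each a Python script; the robot and the scene stay as the last script left them, time stands still between calls to the robot, and variables do not carry over. Pictures are saved under pics/ and viewed, about 8 in all and at most 12, crops included, and the job is handed in when it is done.

```bash
mkdir -p pics; cat > h.py <<'E'
import numpy as np, cv2
from station import arm
from scipy.spatial.transform import Rotation as R
def ray(f,row,col,cam):
    h=f["image"].shape[0]; F=h/2/np.tan(np.radians(f["fov_y"])/2)
    u=(col-f["cx"]);v=(row-f["cy"])
    if cam=="wrist":
        r=np.hypot(u,v);th=r/F
        d=np.array([np.sin(th)*u/max(r,1e-9),np.sin(th)*v/max(r,1e-9),np.cos(th)])
    else: d=np.array([u/F,v/F,1.])
    d/=np.linalg.norm(d)
    return np.array(f["eye"],float),rotm(f)@d
def rotm(f):
    r=np.array(f["rotation"],float)
    return r if r.shape==(3,3) else R.from_quat(r).as_matrix()
def proj(f,p,cam):
    h=f["image"].shape[0]; F=h/2/np.tan(np.radians(f["fov_y"])/2)
    c=rotm(f).T@(np.array(p,float)-np.array(f["eye"]))
    if cam=="wrist":
        r=np.hypot(c[0],c[1]);th=np.arctan2(r,c[2]);s=th*F/max(r,1e-9)
        return np.array([f["cy"]+c[1]*s,f["cx"]+c[0]*s])
    return np.array([f["cy"]+F*c[1]/c[2],f["cx"]+F*c[0]/c[2]])
def atz(f,rc,z,cam):
    e,d=ray(f,rc[0],rc[1],cam); return e+d*(z-e[2])/d[2]
def tri(rays):
    A=np.zeros((3,3));b=np.zeros(3)
    for e,d in rays:
        P=np.eye(3)-np.outer(d,d);A+=P;b+=P@e
    p=np.linalg.solve(A,b)
    return p,[np.linalg.norm(np.cross(p-e,d)) for e,d in rays]
def save(f,name): cv2.imwrite("pics/"+name,cv2.cvtColor(f["image"],cv2.COLOR_RGB2BGR))
E
python3 - <<'E'
from h import *
fr={}
for c in ("scene","top"):
    f=fr[c]=arm.grab_frame(c); save(f,c+"0.png"); print(c,np.round(f["eye"]),f["fov_y"],f["cx"],f["cy"])
    for t in "cabinet pin_low pin_high door_center door_edge knuckle_low knuckle_high rack blank_center bottle beaker jar".split():
        print(t,[(np.round(m["centre"],1).tolist(),round(m["conf"],2)) for m in arm.mark_of(t,c)][:4])
a=cv2.imread("pics/scene0.png");b=cv2.imread("pics/top0.png")
cv2.imwrite("pics/both.png",cv2.resize(np.vstack([a,b]),(448*1,672*1))[:, :]) 
print(arm.sense()["orientation"])
E
```

```text
scene [1259. -235. 1198.] 42.39683438864322 284.1000063620482 212.05969475246025
cabinet [([219.4, 266.8], 0.48)]
pin_low [([233.4, 390.5], 0.63)]
pin_high [([206.8, 393.0], 0.57)]
door_center [([286.4, 100.0], 0.7), ([218.4, 226.0], 0.69), ([138.2, 208.5], 0.56)]
door_edge [([227.3, 193.7], 0.84), ([103.3, 214.1], 0.77), ([335.8, 109.0], 0.67)]
knuckle_low [([256.1, 105.4], 0.94), ([199.8, 206.0], 0.66), ([220.5, 266.7], 0.65)]
knuckle_high [([220.5, 86.9], 0.95), ([195.5, 268.5], 0.86), ([157.8, 199.4], 0.66)]
rack [([248.3, 240.5], 0.77), ([224.5, 196.5], 0.21)]
blank_center [([245.7, 241.0], 0.72)]
bottle [([181.1, 422.9], 0.94)]
beaker [([331.5, 209.6], 0.82)]
jar [([330.7, 260.3], 0.96), ([247.4, 241.6], 0.42)]
top [ 172.  -81. 1518.] 45.88137298684812 285.7047725714248 211.02005458174287
cabinet [([222.4, 340.6], 0.59)]
pin_low [([201.5, 210.7], 0.75)]
pin_high [([191.1, 204.9], 0.76)]
door_center [([312.8, 352.2], 0.91), ([224.7, 339.0], 0.77), ([164.6, 441.5], 0.57), ([258.1, 155.5], 0.16)]
door_edge [([217.4, 366.0], 0.95), ([353.9, 346.0], 0.9), ([126.9, 433.4], 0.56)]
knuckle_low [([230.1, 305.4], 0.91), ([219.0, 443.6], 0.88), ([265.4, 361.4], 0.72)]
knuckle_high [([207.1, 460.4], 0.75)]
rack [([213.5, 334.9], 0.65)]
blank_center [([197.6, 332.6], 0.89)]
bottle [([255.2, 156.4], 0.94)]
beaker [([148.3, 361.8], 0.6)]
jar [([142.0, 322.0], 0.64)]
[-0.69624978  0.1233813  -0.12338968  0.6962674 ]
```

View pics/scene0.png

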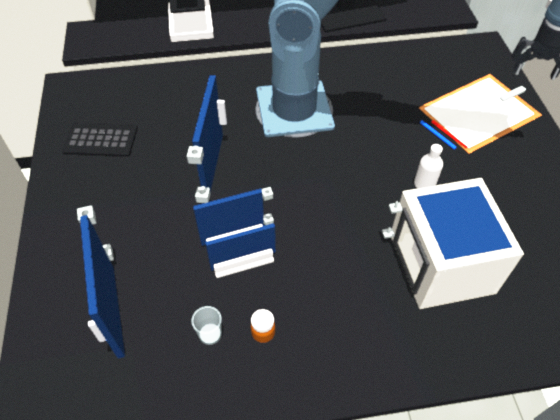

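View pics/top0.png

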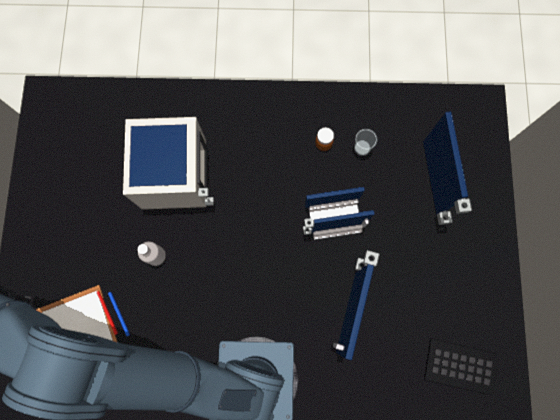

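Three door-like panels with knuckles show up: the one in the rack (scene 230,215 / top 340,220), a larger free-standing one (scene 208,135 / top 358,305), and a larger one (scene 100,285 / top 446,165). The rack one is the smallest and the only one standing in the slotted rack, so it fits. Next step is the geometry, plus a crop to confirm.

```bash
python3 - <<'E'
from h import *
S=arm.grab_frame("scene");T=arm.grab_frame("top")
np.set_printoptions(precision=1,suppress=True)
def both(n,a,b):
    p,r=tri([ray(S,*a,"scene"),ray(T,*b,"top")]);print(n,p,np.array(r))
both("pinlow",(233.4,390.5),(201.5,210.7));both("pinhigh",(206.8,393.0),(191.1,204.9))
both("door",(218.4,226),(224.7,339));both("edge",(227.3,193.7),(217.4,366))
both("blank",(245.7,241),(197.6,332.6));both("klow",(220.5,266.7),(230.1,305.4))
for n,a,b,z in (("pinlow",(233.4,390.5),(201.5,210.7),35),("pinhigh",(206.8,393.0),(191.1,204.9),145),("door",(218.4,226),(224.7,339),88),("edge",(227.3,193.7),(217.4,366),88),("khigh",(195.5,268.5),None,138),("klow",(220.5,266.7),(230.1,305.4),28),("rack",(248.3,240.5),(213.5,334.9),0),("blank",(245.7,241),(197.6,332.6),68),("bottle",(181.1,422.9),(255.2,156.4),0),("beaker",(331.5,209.6),(148.3,361.8),0),("jar",(330.7,260.3),(142,322),0),("cab",(219.4,266.8),(222.4,340.6),0)):
    print(n,atz(S,a,z,"scene")[:2],atz(T,b,z,"top")[:2] if b else "")
# cabinet top inlay
for f,c,box in ((S,"scene",(180,270,410,520)),(T,"top",(120,190,120,200))):
    im=f["image"].astype(int);r0,r1,c0,c1=box
    m=((im[:,:,2]>im[:,:,0]+50)).astype(np.uint8);mm=np.zeros_like(m);mm[r0:r1,c0:c1]=m[r0:r1,c0:c1]
    ct=max(cv2.findContours(mm,0,2)[0],key=cv2.contourArea)
    hull=cv2.convexHull(ct); q=cv2.approxPolyDP(hull,0.05*cv2.arcLength(hull,True),True)[:,0,:]
    P=np.array([atz(f,(v,u),190,c) for u,v in q]);print(c,q.tolist(),P[:,:2].tolist(),"mean",P.mean(0))
    for i in range(len(P)):
        d=P[(i+1)%len(P)]-P[i];print(np.linalg.norm(d),np.degrees(np.arctan2(d[1],d[0])))
a=cv2.resize(S["image"][170:290,170:300],None,fx=4,fy=4,interpolation=2);b=cv2.resize(T["image"][170:270,280:400],None,fx=4,fy=4,interpolation=2)
v=np.zeros((max(a.shape[0],b.shape[0]),1000,3),np.uint8);v[:a.shape[0],:a.shape[1]]=a;v[:b.shape[0],520:]=b
cv2.imwrite("pics/crop1.png",cv2.cvtColor(cv2.resize(v,(800,384)),cv2.COLOR_RGB2BGR))
E
```

```text
pinlow [526.3 158.1  29. ] [7. 7.]
pinhigh [526.7 151.2 147.4] [0.4 0.4]
door [ 450.1 -245.7   76.6] [6.5 6.5]
edge [ 472.  -326.    85.7] [8. 8.]
blank [ 533.8 -222.    72.1] [1.3 1.3]
klow [ 440.1 -144.6   31.9] [2.9 2.9]
pinlow [530.6 163.3] [523.1 150.2]
pinhigh [525.  152.5] [527.2 151.3]
door [ 457.2 -252. ] [ 448.4 -237.9]
edge [ 472.2 -333.7] [ 472.  -317.5]
khigh [ 439.8 -140.8] 
klow [ 436.9 -147.2] [ 441.2 -141.9]
rack [ 494.9 -224.7] [ 500.9 -234.8]
blank [ 530.9 -223.3] [ 535.  -221.1]
bottle [348.  315.5] [358.6 313.3]
beaker [ 714.3 -321.6] [ 717.8 -321.9]
jar [ 730.4 -203.2] [ 736.5 -193.5]
cab [ 413.7 -144.4] [ 472.9 -252.6]
scene [[478, 186], [511, 246], [446, 259], [417, 197]] [[526.8707254191729, 354.2045064247285], [700.4067592363958, 364.6630774719721], [710.7730334556372, 211.50747517049945], [536.9963430061498, 199.75347816674338]] mean [618.8 282.5 190. ]
173.85090376918544 3.4488978557989802
153.50601993900878 -86.12786443592674
174.17374827780816 -176.13049242673318
154.7825838441348 93.75087260096254
top [[185, 125], [185, 183], [130, 185], [132, 127]] [[708.5932611128253, 210.8906328679251], [537.5984788970519, 200.0561457778499], [528.6724518433518, 351.80281650675784], [699.3050789207304, 360.9929846687821]] mean [618.5 280.9 190. ]
171.33768311590063 -176.37449962407652
152.00896696008098 93.36636746240428
170.87993625400853 3.0829366568901717
150.38944891375127 -86.4591096932509
```

View pics/crop1.png

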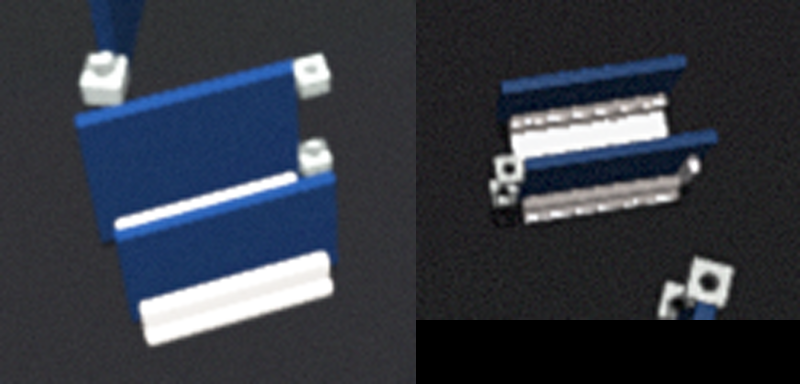

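The crop confirms it: the near panel in the rack has two knuckles at its left (+y) end and a pull on the robot side. The far, lower panel has no knuckles, so it is the blank. The pins get a closer look with the wrist camera first, since the arm is on that side, then the door.

```bash
cat >> h.py <<'E'
np.set_printoptions(precision=1,suppress=True)
def quat(deg,flip=False):
    "tool down; door own-x at yaw deg; jaws along door y"
    a=np.radians(deg+90+(180 if flip else 0)); z=np.array([np.cos(a),np.sin(a),0]); y=np.array([0,0,-1.])
    return R.from_matrix(np.column_stack([np.cross(y,z),y,z])).as_quat()
E
python3 - <<'E'
from h import *
for fl in (False,True):
    for p,d in (((530,60,180),-86.6),((452,-240,170),-80),((530,60,300),-86.6)):
        print(fl,p,arm.ik(p,quat(d,fl)))
s=arm.sense();print(R.from_quat(s["orientation"]).as_matrix(),s["time"],s["ft_force"])
q=arm.ik((520,60,320),quat(-86.6))
fl=q is None or abs(q[6])>2.5
arm.move_pose((520,60,320),quat(-86.6,fl))
for i,p in enumerate([(520,60,320),(500,20,260)]):
    if i: arm.line_to(p,velocity=200)
    f=arm.grab_frame("wrist");save(f,f"w{i}.png")
    print("eye",f["eye"],"fwd",rotm(f)[:,2],f["fov_y"])
    for t,z in (("pin_low",35),("pin_high",145)):
        print(t,[(m["centre"],round(m["conf"],2),atz(f,m["centre"],z,"wrist")[:2]) for m in arm.mark_of(t,"wrist")][:3])
print(arm.sense()["time"],arm.sense()["qpos"])
a=[cv2.imread(f"pics/w{i}.png") for i in (0,1)]
cv2.imwrite("pics/w01.png",cv2.resize(np.hstack(a),(800,300)))
E
```

```text
False (530, 60, 180) [-0.6  0.5  0.5  1.9 -0.3  0.8  0.1]
False (452, -240, 170) [-0.3  0.6  0.9  2.  -0.6  0.9  1.2]
False (530, 60, 300) [-0.6  0.3  0.5  1.8 -0.2  1.1  0. ]
True (530, 60, 180) [ 0.6  0.7 -1.1  1.9  0.7  1.   2.4]
True (452, -240, 170) [-0.4  0.7  1.1  2.  -0.8  0.9 -1.8]
True (530, 60, 300) [ 0.6  0.5 -1.1  1.8  0.5  1.2  2.6]
[[ 0.9  0.   0.3]
 [-0.3  0.   0.9]
 [ 0.  -1.   0. ]] 1.4 [ 0.3 -0.9 -0.3]
eye [515.5 127.  440.3] fwd [ 0.  -0.3 -1. ] 65.70646984690485
pin_low [([96.0, 293.3], 0.9, array([526.5, 158.7]))]
pin_high [([89.9, 295.2], 0.73, array([524.9, 155.8]))]
eye [496.2  86.1 381.1] fwd [ 0.  -0.3 -1. ] 65.70646984690485
pin_low [([57.3, 313.7], 0.96, array([524.9, 156.9]))]
pin_high [([32.1, 327.7], 0.65, array([524.9, 154.8]))]
4.475 [-0.6  0.3  0.5  1.9 -0.2  0.9  0.1]
```

View pics/w01.png

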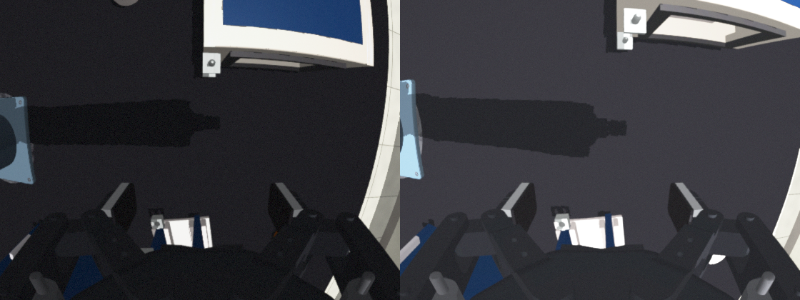

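The left view shows the upper pin and bracket at about (297,90) full-res, and the right view shows both pins at (329,28) and (314,57). I'll enlarge these to place the pin tips more precisely, and overlay the model prediction.

```bash
python3 - <<'E'
from h import *
import json
# camera pose per saved frame: second is current; take a fresh one here plus one closer & above
out=[]
rows=[]
for i,(p) in enumerate([(500,20,260),(520,75,262)]):
    if i: arm.line_to(p,velocity=200)
    f=arm.grab_frame("wrist");save(f,f"v{i}.png");rows.append(f)
    print([(t,m["centre"],atz(f,m["centre"],z,"wrist")[:2]) for t,z in (("pin_low",35),("pin_high",145)) for m in arm.mark_of(t,"wrist")[:1]])
    x=(525.5,157)
    c=proj(f,(*x,160),"wrist");r0=int(max(0,c[0]-30));c0=int(c[1]-40)
    im=f["image"][r0:r0+60,c0:c0+80].copy();im=cv2.resize(im,None,fx=5,fy=5,interpolation=cv2.INTER_CUBIC)
    for z,col in ((35,(255,0,0)),(57,(255,128,0)),(145,(0,255,0)),(167,(0,128,255))):
        q=proj(f,(*x,z),"wrist");cv2.drawMarker(im,(int((q[1]-c0+.5)*5),int((q[0]-r0+.5)*5)),col,cv2.MARKER_CROSS,12,1)
    out.append(im);print("crop",r0,c0)
    np.savez(f"pics/v{i}.npz",**{k:np.array(v) for k,v in f.items()})
cv2.imwrite("pics/vc.png",cv2.cvtColor(np.hstack(out),cv2.COLOR_RGB2BGR))
print(arm.sense()["time"])
E
```

```text
[('pin_low', [56.4, 316.8], array([529., 159.])), ('pin_high', [31.8, 326.5], array([524.7, 155.8]))]
crop 0 290
[('pin_low', [105.5, 293.9], array([526.5, 158.2])), ('pin_high', [98.9, 292.6], array([521.8, 157.7]))]
crop 68 258
5.2167
```

View pics/vc.png

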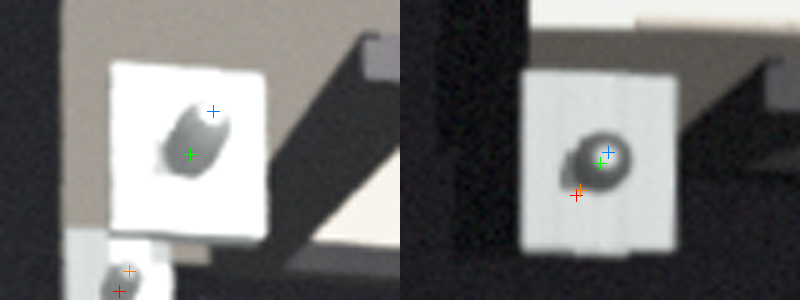

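The pin model overlay fits to within about 1 px, which puts the pin at roughly (525.2, 156.3) with the cabinet yaw at 3.5°. The door is next.

```bash
python3 - <<'E'
from h import *
arm.move_pose((452,-225,300),quat(-80))
f=arm.grab_frame("wrist");save(f,"d0.png")
for t,z in (("door_center",88),("door_edge",88),("knuckle_low",28),("knuckle_high",138),("blank_center",68)):
    print(t,[(m["centre"],round(m["conf"],2),atz(f,m["centre"],z,"wrist")[:2]) for m in arm.mark_of(t,"wrist")][:3])
# prediction overlay
kx=np.array((440,-141.));a=np.radians(-80);u=np.array((np.cos(a),np.sin(a)));v=np.array((-u[1],u[0]))
im=cv2.resize(f["image"],(784,588),interpolation=cv2.INTER_CUBIC)
def P(xl,yl,z):  # from knuckle axis
    q=proj(f,(*(kx+u*xl+v*yl),z),"wrist")*1.4;return (int(q[1]),int(q[0]))
for a_,b_ in (((13,-6),(183,-6)),((183,-6),(183,6)),((183,6),(13,6)),((13,6),(13,-6))):
    cv2.line(im,P(*a_,168),P(*b_,168),(255,0,0),1)
for z in (138,156): cv2.drawMarker(im,P(0,0,z),(0,255,0),0,8,1)
cv2.imwrite("pics/d0o.png",cv2.cvtColor(im,cv2.COLOR_RGB2BGR))
np.savez("pics/d0.npz",**{k:np.array(v) for k,v in f.items()})
print(arm.sense()["time"],arm.sense()["qpos"])
E
```

```text
door_center [([197.5, 61.4], 0.61, array([ 182.5, -284.1])), ([110.3, 285.4], 0.18, array([ 441.4, -147.9]))]
door_edge [([270.2, 285.4], 0.65, array([ 472.5, -320.3]))]
knuckle_low [([110.9, 282.0], 0.88, array([ 437.7, -147.3])), ([222.3, 185.4], 0.57, array([ 337.8, -306.5]))]
knuckle_high [([105.8, 282.7], 0.97, array([ 438.3, -146.2])), ([281.5, 131.3], 0.63, array([ 310.1, -343.4])), ([272.2, 282.7], 0.63, array([ 465.5, -298.6]))]
blank_center [([190.8, 353.3], 0.58, array([ 532.4, -220.5]))]
6.7 [-0.2  0.3  0.7  1.9 -0.2  1.   0.7]
```

View pics/d0o.png

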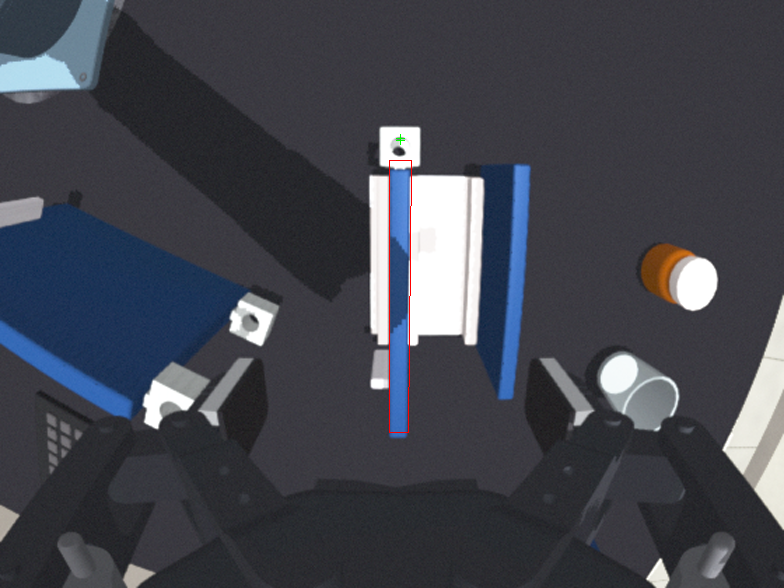

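The overlay agrees to about 4 mm along the door, so the hinge axis corrects to (440.6, -145), with the lateral position and yaw right. Next: grasp 88 mm from the hinge axis and lift.

```bash
python3 - <<'E'
from h import *
q=quat(-80);g=np.array((455.9,-231.7))
arm.line_to((*g,230),q,velocity=150)
arm.line_to((*g,150),velocity=80)
print(arm.sense()["ft_force"])
arm.grip(0);s=arm.sense();print(s["gripper_width"],s["ft_force"],s["moment"])
arm.line_to((*g,190),velocity=80);s=arm.sense();print(s["gripper_width"],s["ft_force"],s["moment"])
arm.line_to((*g,285),velocity=150)
# transit to 90deg-open staging pose, in front of the pins (own x at -86.5)
P=np.array((525.2,156.3));yaw=-86.5;a=np.radians(yaw);u=np.array((np.cos(a),np.sin(a)))
st=P+u*(88+70)
print(st)
arm.line_to((*st,285),quat(yaw),velocity=200)
# knuckle_low underside 70 -> door centre 130 ->tcp = 130+62
arm.line_to((*st,192),velocity=120)
f=arm.grab_frame("wrist");save(f,"h0.png")
np.savez("pics/h0.npz",**{k:np.array(v) for k,v in f.items()})
for t in ("knuckle_low","knuckle_high","pin_low","pin_high"): print(t,[(m["centre"],round(m["conf"],2)) for m in arm.mark_of(t,"wrist")][:2])
s=arm.sense();print(s["time"],s["gripper_width"],s["ft_force"],s["moment"],s["tool_pos"])
im=cv2.resize(f["image"],None,fx=1.4,fy=1.4,interpolation=2)
def D(p,col):
    q=proj(f,p,"wrist")*1.4;cv2.drawMarker(im,(int(q[1]),int(q[0])),col,0,10,1)
kx=st-88*u
for z in (180,198):D((*kx,z),(0,255,0))
for z in (145,167):D((*P,z),(255,0,0))
cv2.imwrite("pics/h0o.png",cv2.cvtColor(im,cv2.COLOR_RGB2BGR))
E
```

```text
[ 0.6 -0.8  0.2]
11.180711598884699 [-1.   0.4  1.9] [0.  0.  0.1]
11.538908499690248 [-1.3 -0.5 -4.3] [-0.  0.  0.]
[534.8  -1.4]
knuckle_low []
knuckle_high [([68.9, 281.2], 0.84)]
pin_low [([16.5, 282.8], 0.65)]
pin_high []
13.1083 11.27050020477331 [-0.2  1.  -3.8] [ 0. -0.  0.] [535.2  -1.3 192.5]
```

View pics/h0o.png

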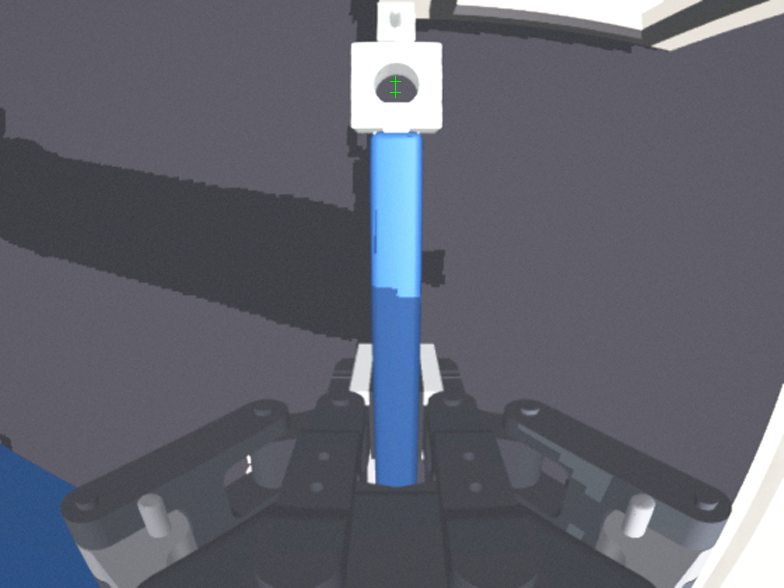

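The hinge knuckle hole sits right at the predicted axis, and the lower pin is visible just beyond it at (395,17). I'll quantify the offset with an overlay on an enlarged crop.

```bash
python3 - <<'E'
from h import *
z=np.load("pics/h0.npz");f={k:(z[k] if z[k].ndim else float(z[k])) for k in z}
s=arm.sense();t=np.array(s["tool_pos"]);a=np.radians(-86.5);u=np.array((np.cos(a),np.sin(a)));v=np.array((-u[1],u[0]))
print(t, R.from_quat(s["orientation"]).as_matrix()[:,2], "want",v)
k=t[:2]-88*u; dz=t[2]-62-80+0  # door bottom
zt=t[2]-62+50+18
r0,c0=0,230;im=cv2.resize(f["image"][r0:r0+110,c0:c0+110],None,fx=5.4,fy=5.4,interpolation=cv2.INTER_CUBIC)
def px(p): 
    q=proj(f,p,"wrist");return (int((q[1]-c0+.5)*5.4),int((q[0]-r0+.5)*5.4))
def poly(pts,col): cv2.polylines(im,[np.array([px(p) for p in pts],np.int32)],True,col,1)
poly([(*(k+u*i+v*j),zt) for i,j in ((-11,-11),(-11,11),(11,11),(11,-11))],(255,0,0))
poly([(*(k+6*np.array((np.cos(b),np.sin(b)))),zt) for b in np.linspace(0,6.28,24)],(255,0,0))
poly([(*(k+6*np.array((np.cos(b),np.sin(b)))),zt-18) for b in np.linspace(0,6.28,24)],(0,160,0))
P=np.array((525.2,156.3))
for zz,col in ((35,(255,0,0)),(57,(255,140,0))): cv2.circle(im,px((*P,zz)),3,col,1)
poly([(*(k+u*13+v*j),zt+12) for j in (-6,6)],(255,0,0))
cv2.imwrite("pics/h1.png",cv2.cvtColor(im,cv2.COLOR_RGB2BGR)); print(px((*k,zt)))
E
```

```text
[535.2  -1.3 192.5] [1.  0.1 0. ] want [1.  0.1]
(289, 313)
```

View pics/h1.png

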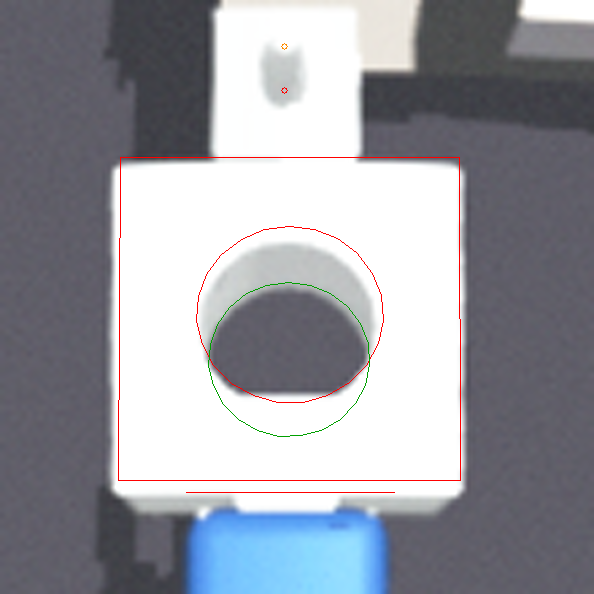

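The offset is about 0.7 mm, giving an effective hinge distance of 87.3 mm and the pin at (525.2, 156.6). I'll move over the pins, check through the hole, then lower in small force-monitored steps.

```bash
cat >> h.py <<'E'
PIN=np.array((525.2,156.6));YAW=-86.5;_a=np.radians(YAW);U=np.array((np.cos(_a),np.sin(_a)));V=np.array((-U[1],U[0]))
E
python3 - <<'E'
from h import *
tg=PIN+87.3*U
arm.line_to((*(tg-[.4,-.1]),192),velocity=60)
s=arm.sense();t=np.array(s["tool_pos"]);print("err",t[:2]-tg,t[2],s["ft_force"],s["moment"])
f=arm.grab_frame("wrist")
k=t[:2]-87.3*U;zt=t[2]+6
c=proj(f,(*k,zt),"wrist");r0=max(0,int(c[0]-45));c0=int(c[1]-50)
im=cv2.resize(f["image"][r0:r0+100,c0:c0+100],None,fx=5.4,fy=5.4,interpolation=cv2.INTER_CUBIC)
def px(p): 
    q=proj(f,p,"wrist");return (int((q[1]-c0+.5)*5.4),int((q[0]-r0+.5)*5.4))
def poly(pts,col): cv2.polylines(im,[np.array([px(p) for p in pts],np.int32)],True,col,1)
poly([(*(k+U*i+V*j),zt) for i,j in ((-11,-11),(-11,11),(11,11),(11,-11))],(255,0,0))
for r,z,col in ((6,zt,(255,0,0)),(6,zt-18,(0,160,0)),(4,145,(0,0,255)),(2,167,(255,0,255))):
    poly([(*(k+r*np.array((np.cos(b),np.sin(b)))),z) for b in np.linspace(0,6.28,24)],col)
cv2.imwrite("pics/h2.png",cv2.cvtColor(im,cv2.COLOR_RGB2BGR));print(s["time"])
E
```

```text
err [-0.3 -0.5] 192.0347465268357 [ 0.4 -1.2 -4.4] [0.1 0.  0. ]
14.4417
```

View pics/h2.png

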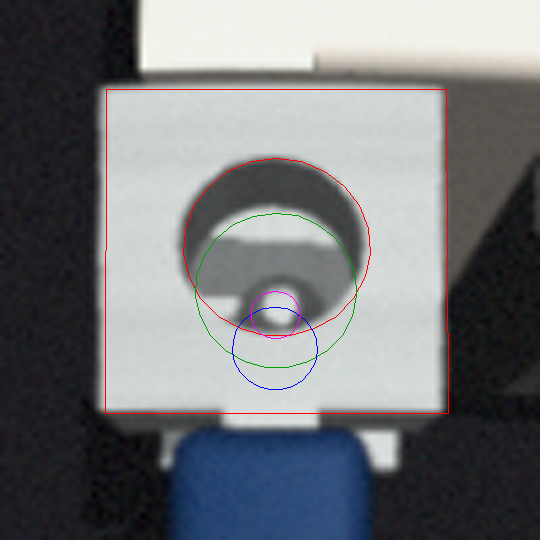

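Seen through the hole, the pin tip is within about 0.5 mm of the hole axis. I'll trim by (+0.5, +0.5) mm and lower.

```bash
python3 - <<'E'
from h import *
c=PIN+87.3*U-[.4,-.1]+[.5,.5]
z=192
arm.line_to((*c,182),velocity=40)
z=182;hit=False
while z>156.2:
    z-=2 if z>161 else 1
    arm.line_to((*c,z),velocity=20)
    s=arm.sense();F=np.array(s["ft_force"]);print(z,s["tool_pos"],F,s["moment"],s["gripper_width"])
    if F[2]>6 or np.hypot(F[0],F[1])>12: print("stop");break
print(s["time"])
E
```

```text
180 [530.6  70.  179.9] [-0.1  0.4 -4.4] [ 0. -0. -0.] 11.210912819461962
178 [530.5  70.1 177.9] [ 0.1 -0.4 -3.1] [-0.   0.  -0.1] 11.33226229844554
176 [530.5  70.  175.9] [ 0.5  0.9 -3.6] [ 0. -0.  0.] 11.147162885948784
174 [530.5  70.1 173.9] [ 0.3 -0.7 -3.4] [0. 0. 0.] 11.246500351759641
172 [530.5  70.  171.9] [-0.5 -0.7 -3.8] [ 0.  0. -0.] 11.198341768536908
170 [530.5  70.  169.8] [ 0.7  0.2 -4.3] [-0. -0.  0.] 11.396682831726627
168 [530.5  70.1 167.9] [-0.  -0.1 -4.8] [0.1 0.  0. ] 11.785408296705695
166 [530.5  70.1 165.9] [-0.2  0.5 -3.2] [-0.  0.  0.] 11.285166635449427
164 [530.5  70.1 163.9] [ 0.3 -0.2 -3.7] [-0.  0.  0.] 11.119041148252018
162 [530.5  70.  161.9] [ 0.8  0.2 -4. ] [-0. -0. -0.] 11.519758093411978
160 [530.5  70.1 159.8] [ 0.4 -0.3 -4.2] [ 0.  0. -0.] 11.694122474292648
159 [530.6  70.1 159. ] [-0.1  0.5 -3.9] [ 0.1 -0.  -0. ] 11.261658043753147
158 [530.6  70.1 157.9] [-0.8  0.2 -3.8] [ 0. -0.  0.] 11.027114511793805
157 [530.8  70.1 157.1] [ 0.2 -0.4 -2.9] [ 0.1 -0.  -0. ] 11.305583926577826
156 [531.1  69.8 156.7] [-0.9 -0.6  4.6] [0.2 0.4 0.2] 10.95834536825478
18.6417
```

Seated: the load transferred at TCP z of about 157 as predicted, with free travel all the way down. Releasing, lifting clear and checking.

```bash
python3 - <<'E'
from h import *
c=np.array(arm.sense()["tool_pos"])[:2]-[.0,0]
arm.line_to((*c,156.6),velocity=10)
arm.grip(45);s=arm.sense();print(s["gripper_width"],s["ft_force"])
arm.line_to((*c,235),velocity=120)
f=arm.grab_frame("wrist");save(f,"r0.png")
S=arm.grab_frame("scene");save(S,"r0s.png")
k=PIN;im=cv2.resize(f["image"][:300,130:430],None,fx=2,fy=2,interpolation=2)
def px(p): 
    q=proj(f,p,"wrist");return (int((q[1]-130+.5)*2),int((q[0]+.5)*2))
def poly(pts,col): cv2.polylines(im,[np.array([px(p) for p in pts],np.int32)],True,col,1)
poly([(*(k+U*i+V*j),163) for i,j in ((-11,-11),(-11,11),(11,11),(11,-11))],(255,0,0))
poly([(*(k+U*i+V*j),175) for i,j in ((13,-6),(13,6),(183,6),(183,-6))],(255,0,0))
b=cv2.resize(S["image"][170:310,330:530],None,fx=2.5,fy=2.5,interpolation=2)
v=np.zeros((600,1100,3),np.uint8);v[:,:600]=im;v[:350,600:]=b
cv2.imwrite("pics/r0o.png",cv2.cvtColor(cv2.resize(v,(800,436)),cv2.COLOR_RGB2BGR))
print(arm.sense()["time"])
# IK check along the closing path, TCP z 172
arm_q=[]
for d in range(0,91,15):
    a=np.radians(YAW+d);u=np.array((np.cos(a),np.sin(a)));w=np.array((-u[1],u[0]))
    p=PIN+120*u-21*w;q=arm.ik((*p,172),quat(YAW+d));print(d,p,q)
E
```

```text
44.81006490810028 [-0.1  0.2 -0.2]
20.2083
0 [511.6  35.5] [-0.6  0.5  0.5  2.  -0.3  0.8  0.2]
15 [543.4  36.1] [-0.5  0.5  0.5  1.9 -0.3  0.8  0.5]
30 [573.9  44.9] [-0.5  0.5  0.4  1.8 -0.3  0.8  0.7]
45 [601.2  61.4] [-0.4  0.6  0.3  1.7 -0.2  0.9  0.9]
60 [623.2  84.3] [-0.4  0.6  0.3  1.7 -0.2  0.9  1.1]
75 [638.6 112.1] [-0.4  0.6  0.2  1.6 -0.2  0.9  1.3]
90 [646.3 143. ] [-0.4  0.6  0.1  1.6 -0.1  0.9  1.4]
```

View pics/r0o.png

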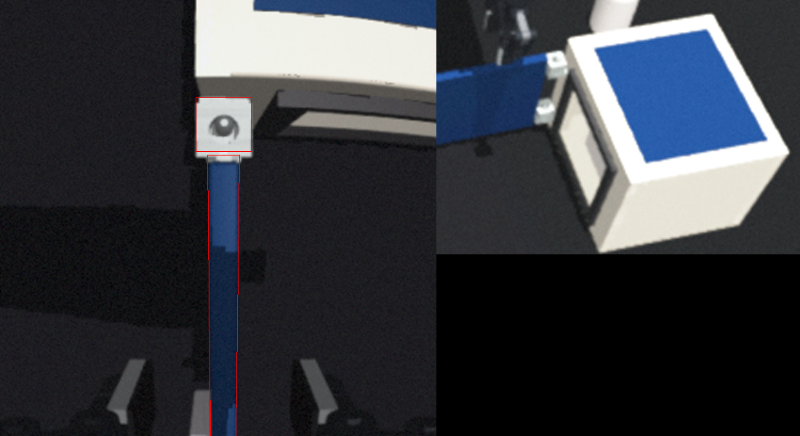

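The door hangs open with the pin tip showing in the upper knuckle, at (224,125), and the panel and knuckle match the seated overlay. The scene view shows both knuckles down on their brackets. Next, swing it shut with closed fingertips.

```bash
cat >> h.py <<'E'
def pose(d,off,r=120,z=172):
    a=np.radians(YAW+d);u=np.array((np.cos(a),np.sin(a)));w=np.array((-u[1],u[0]))
    p=PIN+r*u+off*w; return (*p,z),quat(YAW+d)
E
python3 - <<'E'
from h import *
arm.grip(0)
p,q=pose(0,-45,z=235);arm.line_to(p,q,velocity=150)
p,q=pose(0,-45);arm.line_to(p,q,velocity=100);print(arm.sense()["ft_force"],arm.sense()["gripper_width"])
p,q=pose(0,-23);arm.line_to(p,q,velocity=60)
d=0
while d<80:
    d+=5 
    p,q=pose(d,-21);arm.line_to(p,q,velocity=60 if d<65 else 35)
    s=arm.sense();F=np.array(s["ft_force"]);a=np.radians(YAW+d);n=F@[-np.sin(a),np.cos(a),0]
    print(d,round(n,1),F)
    if np.linalg.norm(F)>15: print("stop");break
f=arm.grab_frame("scene");save(f,"c0.png")
cv2.imwrite("pics/c0c.png",cv2.cvtColor(cv2.resize(f["image"][150:320,330:540],None,fx=3,fy=3,interpolation=2),cv2.COLOR_RGB2BGR))
print(s["time"])
E
```

```text
[-0.5 -1.5  0.9] 0.20009377928804678
5 -0.8 [-0.8 -0.1  0.9]
10 -0.7 [-0.8  0.4 -0.3]
15 -0.3 [-0.2 -0.3 -0.3]
20 -0.5 [-0.4 -0.3 -0. ]
25 -1.7 [-1.6 -0.6  0.1]
30 -3.7 [-3.3 -1.7  3.5]
35 0.2 [ 0.1  0.2 -0.1]
40 -1.2 [-0.5 -1.1 -0.5]
45 -1.4 [-0.5 -1.5  0.3]
50 -2.8 [-0.4 -3.1 -0.7]
55 -0.9 [ 0.1 -1.1 -0.4]
60 -0.2 [-0.1 -0.1 -0.1]
65 -0.4 [ 0.3 -0.5 -0. ]
70 0.4 [ 0.3  0.3 -0.4]
75 0.2 [0.7 0.  0.6]
80 -0.3 [ 0.5 -0.4  0.9]
28.2667
```

View pics/c0c.png

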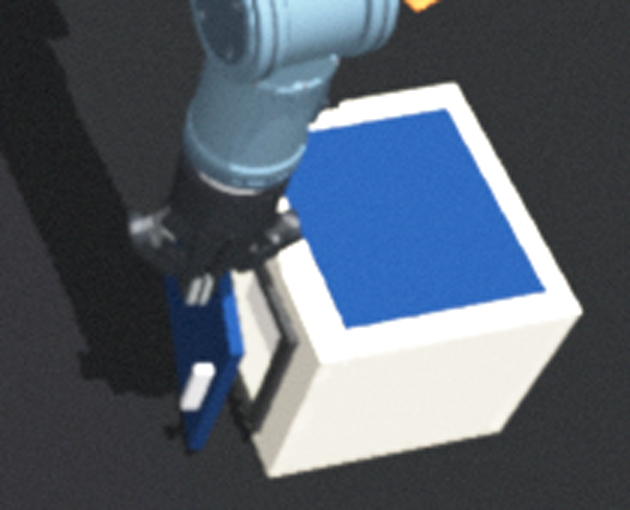

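The door is at roughly 75–80° of closing, following gently with contact forces under 4 N. I'll raise the fingers a little for cabinet clearance and finish slowly until the seal pushes back.

```bash
python3 - <<'E'
from h import *
d=80
p,q=pose(d,-21,z=182);arm.line_to(p,q,velocity=40)
while d<95:
    d+=0.5 if d>=86 else 1
    p,q=pose(d,-21,z=182);arm.line_to(p,q,velocity=14)
    s=arm.sense();F=np.array(s["ft_force"]);a=np.radians(YAW+d);n=F@[-np.sin(a),np.cos(a),0]
    print(d,round(n,1),F,s["tool_pos"])
    if n<-7 or np.linalg.norm(F)>12: print("stop");break
print(s["time"])
E
```

```text
81 -1.3 [-0.7 -1.2 -0.7] [642.6 124.3 181.8]
82 0.2 [-0.4  0.2  0.3] [643.1 126.4 181.9]
83 -0.8 [-0.1 -0.8  0.5] [643.7 128.5 182. ]
84 -0.4 [-0.5 -0.3 -0.9] [644.2 130.6 182. ]
85 -0.4 [-0.6 -0.4 -0.5] [644.6 132.7 182. ]
86 -0.8 [-0.1 -0.8 -0.7] [645.  134.7 182. ]
86.5 -0.0 [ 0.4 -0.  -0.1] [645.2 135.7 182. ]
87.0 -0.4 [-0.4 -0.4 -0.1] [645.4 136.7 182. ]
87.5 -0.1 [-0.5 -0.1  0.1] [645.6 137.8 182. ]
88.0 -0.3 [ 0.  -0.3  0.1] [645.7 138.9 182. ]
88.5 0.7 [-0.3  0.7 -0.2] [645.9 139.9 182. ]
89.0 -0.3 [ 0.  -0.3  1.2] [646. 141. 182.]
89.5 -0.9 [-0.3 -0.9  0.4] [646.2 142.  182. ]
90.0 -0.6 [-0.5 -0.7  0.2] [646.3 143.1 182. ]
90.5 0.5 [-0.3  0.5  1. ] [646.4 144.2 182. ]
91.0 -0.2 [-0.3 -0.2  0.2] [646.5 145.2 182. ]
91.5 0.0 [-0.2 -0.   0.4] [646.6 146.2 182. ]
92.0 -2.5 [-0.4 -2.5  0.1] [646.7 146.4 181.9]
92.5 -4.5 [-0.4 -4.5 -0.2] [646.8 146.6 181.9]
93.0 -7.3 [-0.4 -7.4  1.3] [647.  146.7 182. ]
stop
34.0167
```

A firm, gradual stop appeared at about 92° commanded, reaching 7 N. I'll back off along the normal, raise the arm clear, and check that the door is really flush.

```bash
python3 - <<'E'
from h import *
p,q=pose(92,-26,z=182);arm.line_to(p,q,velocity=20)
p,q=pose(92,-60,z=182);arm.line_to(p,q,velocity=80)
p,q=pose(90,-60,z=300);arm.line_to(p,q,velocity=120)
f=arm.grab_frame("wrist");save(f,"f0.png")
arm.move_pose((480,-60,380),quat(0))
S=arm.grab_frame("scene");save(S,"f0s.png");T=arm.grab_frame("top")
def draw(f,c,im,o,k):
    a=np.radians(YAW+90);u=np.array((np.cos(a),np.sin(a)));w=np.array((-u[1],u[0]))
    pts=[proj(f,(*(PIN+u*i+w*j),175),c) for i,j in ((13,-6),(13,6),(183,6),(183,-6))]
    cv2.polylines(im,[np.array([((x[1]-o[1]+.5)*k,(x[0]-o[0]+.5)*k) for x in pts],np.int32)],True,(255,0,0),1)
a=cv2.resize(f["image"],None,fx=1,fy=1);draw(f,"wrist",a,(0,0),1)
b=cv2.resize(S["image"][170:310,370:530],None,fx=3,fy=3,interpolation=2);draw(S,"scene",b,(170,370),3)
v=np.hstack([a,b]);cv2.imwrite("pics/f0o.png",cv2.cvtColor(cv2.resize(v,(800,int(420*800/v.shape[1]))),cv2.COLOR_RGB2BGR))
for c,F in (("scene",S),("top",T)):
    print(c,[(m["centre"],m["conf"],atz(F,m["centre"],95,c)) for m in arm.mark_of("door_edge",c)])
a=np.radians(YAW+90);print("expected edge",PIN+183*np.array((np.cos(a),np.sin(a))))
s=arm.sense();print(s["time"],s["ft_force"])
E
```

```text
scene [([334.9, 107.2], 0.88, array([ 731.6, -533.7,   95. ])), ([102.2, 215.2], 0.87, array([  36.9, -244.7,   95. ])), ([284.0, 413.5], 0.79, array([712.2, 157.5,  95. ])), ([203.7, 395.3], 0.65, array([481.5, 179.4,  95. ]))]
top [([128.1, 433.4], 0.91, array([ 753.3, -526.4,   95. ])), ([138.0, 204.0], 0.76, array([706.3, 171.5,  95. ])), ([351.1, 344.0], 0.69, array([  91.4, -249.8,   95. ]))]
expected edge [707.9 167.8]
37.4583 [ 0.1 -0.4  0.1]
```

View pics/f0o.png

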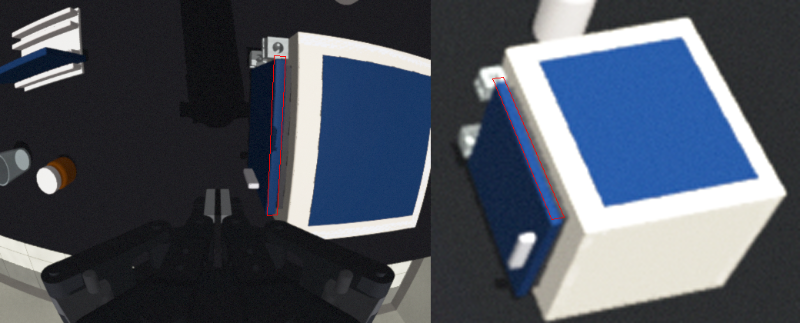

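The picture shows the door lying along the cabinet front, on the red overlay drawn for the shut pose. I've used up the picture views, so I'll confirm flushness numerically by measuring where the panel's top edge lies at several radii.

```bash
python3 - <<'E'
from h import *
p,q=pose(90,-60,z=300);arm.move_pose(p,q)
f=arm.grab_frame("wrist");hsv=cv2.cvtColor(f["image"],cv2.COLOR_RGB2HSV)
a=np.radians(YAW+90);u=np.array((np.cos(a),np.sin(a)));w=np.array((-u[1],u[0]))
for r in (25,60,95,130,165,178):
    js=np.arange(-16,30,1.)
    row=[]
    for j in js:
        x=proj(f,(*(PIN+u*r+w*j),175),"wrist");px=cv2.getRectSubPix(f["image"],(1,1),(float(x[1]),float(x[0])))[0,0];row.append(int(px[2])-int(px[0]))
    print(r,row)
print(js.astype(int).tolist());print(arm.sense()["time"])
E
```

```text
25 [28, 25, 30, 24, 28, 28, 28, 29, 29, 30, 33, 54, 70, 75, 75, 78, 75, 78, 75, 73, 75, 69, 26, 2, 3, 2, 2, 0, -6, -7, -11, -9, -8, -9, -11, -17, -18, -14, -12, -13, -13, -13, -13, -13, -13, -13]
60 [26, 26, 30, 28, 28, 28, 26, 27, 28, 32, 50, 68, 76, 79, 76, 77, 75, 76, 79, 80, 70, 50, 7, 1, -1, 0, 1, -2, -7, -9, -8, -8, -8, -7, -11, -18, -14, -13, -12, -13, -12, -12, -12, -13, -13, -12]
95 [24, 28, 25, 32, 27, 30, 28, 33, 30, 32, 39, 47, 64, 75, 77, 77, 76, 79, 74, 73, 54, 18, 3, 2, 2, 2, 2, -3, -7, -10, -8, -9, -9, -8, -12, -18, -18, -13, -13, -12, -12, -13, -13, -13, -13, -12]
130 [27, 26, 28, 23, 26, 25, 28, 29, 32, 56, 71, 78, 78, 78, 78, 80, 79, 78, 76, 59, 25, 2, -1, 2, 0, 1, 0, -2, -7, -8, -9, -9, -8, -9, -13, -17, -21, -13, -13, -13, -12, -14, -14, -12, -13, -12]
165 [4, 19, 26, 25, 24, 28, 26, 29, 41, 59, 71, 79, 76, 77, 79, 78, 78, 77, 72, 59, 7, 0, 1, 1, 2, 3, 1, -4, -8, -8, -8, -9, -9, -10, -14, -19, -13, -13, -12, -12, -12, -12, -12, -12, -12, -11]
178 [5, 1, 4, 3, 3, 5, 7, 29, 54, 70, 73, 77, 78, 78, 78, 77, 78, 77, 63, 27, -3, -8, -9, -7, -9, -7, -7, -9, -8, -8, -8, -7, -13, -10, -13, -18, -16, -13, -12, -13, -12, -14, -13, -13, -13, -14]
[-16, -15, -14, -13, -12, -11, -10, -9, -8, -7, -6, -5, -4, -3, -2, -1, 0, 1, 2, 3, 4, 5, 6, 7, 8, 9, 10, 11, 12, 13, 14, 15, 16, 17, 18, 19, 20, 21, 22, 23, 24, 25, 26, 27, 28, 29]
38.4833
```

Measured against the cabinet's front line in the same picture, the free edge reads about 3 mm shy of flush, though hinge sag could account for part of that. I'll press again near the free edge, with the gripper turned so its linkage can't touch the cabinet, and then re-measure.

```bash
python3 - <<'E'
from h import *
Q=quat(YAW)
def P(off,z,r=165): return pose(90,off,r=r,z=z)[0]
arm.move_pose(P(-60,230),Q)
arm.line_to(P(-45,182),velocity=120)
arm.line_to(P(-24,182),velocity=60)
off=-24;a=np.radians(YAW+90);n=np.array([-np.sin(a),np.cos(a),0])
while off<-5:
    off+=1;arm.line_to(P(off,182),velocity=14)
    s=arm.sense();F=np.array(s["ft_force"]);t=np.array(s["tool_pos"]);act=(t[:2]-PIN)@n[:2]
    print(off,round(act,2),round(F@n,1))
    if F@n<-9: break
arm.hold(0.3)
arm.line_to(P(off-6,182),velocity=10)
arm.line_to(P(-60,182),velocity=80)
p,q=pose(90,-60,z=300);arm.move_pose(p,q)
f=arm.grab_frame("wrist")
u=np.array((np.cos(a),np.sin(a)));w=n[:2]
js=np.arange(-14,12,.5)
for r in (25,60,95,130,165,178):
    row=np.array([(lambda px:float(px[2])-px[0])(cv2.getRectSubPix(f["image"],(1,1),(float(x[1]),float(x[0])))[0,0]) for x in (proj(f,(*(PIN+u*r+w*j),175),"wrist") for j in js)])
    i=np.where(row>50)[0];print(r,js[i[0]],js[i[-1]])
print(arm.sense()["time"])
E
```

```text
-23 -23.4 1.2
-22 -21.98 0.3
-21 -20.86 -0.5
-20 -19.83 -0.0
-19 -18.84 -0.3
-18 -17.84 0.9
-17 -16.83 -0.1
-16 -15.94 -0.2
-15 -15.36 -1.3
-14 -15.24 -4.8
-13 -15.16 -7.4
-12 -15.14 -8.1
-11 -15.09 -8.8
-10 -15.03 -10.6
25 -5.0 5.5
60 -5.5 4.5
95 -2.5 4.0
130 -7.0 3.5
165 -7.0 2.5
178 -7.5 2.5
47.325
```

Both presses ended in a hard stop. The second put the outer face at or slightly past its nominal shut plane, which conflicts with the oblique visual reading. A view from straight above the panel, where sag cannot bias it, should settle this.

```bash
python3 - <<'E'
from h import *
p,q=pose(90,0,r=185,z=300);arm.line_to(p,q,velocity=150)
f=arm.grab_frame("wrist");save(f,"t0.png")
a=np.radians(YAW+90);u=np.array((np.cos(a),np.sin(a)));w=np.array((-u[1],u[0]))
c=(np.array(f["eye"])[:2]-PIN);print("cam r,j",c@u,c@w,f["eye"][2])
def samp(r,j,z):
    x=proj(f,(*(PIN+u*r+w*j),z),"wrist");return cv2.getRectSubPix(f["image"],(1,1),(float(x[1]),float(x[0])))[0,0].astype(float)
js=np.arange(-14,14,.25)
for r in (20,40,60,80,100,120,140,160,175):
    row=np.array([samp(r,j,175) for j in js]);b=row[:,2]-row[:,0]
    i=np.where(b>48)[0]
    j2=np.arange(8,30,.25);g=np.array([samp(r,j,190).sum() for j in j2]);k=np.argmax(np.diff(g))
    print(r,js[i[0]],js[i[-1]],"cab top edge",j2[k],"step",round(np.diff(g)[k]))
s=arm.sense();print(s["time"])
E
```

```text
cam r,j 117.3801439244792 -1.836405253600549 420.1857828369893
20 1.5 3.75 cab top edge 18.5 step 68
40 3.5 3.5 cab top edge 19.75 step 64
60 -2.0 2.0 cab top edge 24.25 step 47
80 -3.75 -3.75 cab top edge 29.25 step 61
100 -3.25 2.75 cab top edge 13.75 step 27Traceback (most recent call last):
  File "<stdin>", line 13, in <module>
IndexError: index 0 is out of bounds for axis 0 with size 0
```

```bash
python3 - <<'E'
from h import *
f=arm.grab_frame("wrist");im=cv2.GaussianBlur(f["image"],(3,3),0)
a=np.radians(YAW+90);u=np.array((np.cos(a),np.sin(a)));w=np.array((-u[1],u[0]))
def samp(r,j,z):
    x=proj(f,(*(PIN+u*r+w*j),z),"wrist");return cv2.getRectSubPix(im,(1,1),(float(x[1]),float(x[0])))[0,0].astype(int)
js=np.arange(-14,27,1)
print(js.tolist())
for r in (20,50,80,110,140,170):
    R_=np.array([samp(r,j,175) for j in js]);print(r,"B-R",(R_[:,2]-R_[:,0]).tolist(),"sum/3",(R_.sum(1)//3).tolist())
print(arm.sense()["time"])
E
```

```text
[-14, -13, -12, -11, -10, -9, -8, -7, -6, -5, -4, -3, -2, -1, 0, 1, 2, 3, 4, 5, 6, 7, 8, 9, 10, 11, 12, 13, 14, 15, 16, 17, 18, 19, 20, 21, 22, 23, 24, 25, 26]
20 B-R [4, 5, 4, 2, 3, 3, 3, 1, 6, 21, 39, 45, 47, 45, 46, 47, 47, 44, 44, 42, 29, 10, 2, 2, 1, 2, -1, -7, -9, -11, -12, -14, -14, -12, -12, -12, -11, -11, -12, -12, -11] sum/3 [16, 17, 21, 55, 84, 75, 66, 65, 60, 47, 40, 43, 44, 45, 46, 45, 44, 44, 44, 42, 44, 56, 65, 70, 84, 105, 106, 92, 88, 102, 126, 155, 199, 231, 236, 237, 237, 237, 237, 237, 238]
50 B-R [3, 3, 5, 2, 4, 4, 3, 3, 10, 25, 40, 46, 45, 44, 45, 48, 46, 45, 45, 42, 28, 9, 3, 2, 2, 1, 0, -1, -7, -10, -12, -14, -15, -15, -15, -14, -14, -13, -15, -15, -13] sum/3 [18, 18, 17, 17, 18, 30, 67, 81, 70, 48, 40, 41, 42, 44, 43, 43, 44, 44, 44, 40, 37, 41, 46, 48, 49, 49, 49, 58, 79, 104, 128, 142, 147, 147, 148, 149, 148, 149, 166, 203, 222]
80 B-R [4, 4, 4, 4, 3, 2, 1, 4, 16, 33, 43, 46, 45, 46, 46, 46, 46, 45, 45, 38, 19, 5, 2, 2, 1, 0, 0, -2, -7, -11, -12, -14, -13, -15, -15, -14, -14, -16, -15, -15, -15] sum/3 [16, 18, 18, 18, 18, 16, 15, 18, 23, 31, 40, 43, 43, 42
[... 494 characters left out ...]
3, 3, 3, 4, 10, 28, 42, 45, 45, 45, 46, 45, 46, 46, 45, 44, 29, 9, 0, 0, 1, 1, 2, 0, -5, -8, -10, -13, -14, -14, -15, -14, -14, -14, -15, -15, -14, -14] sum/3 [16, 16, 15, 16, 17, 18, 18, 20, 28, 35, 39, 40, 40, 40, 39, 39, 40, 38, 36, 34, 35, 39, 42, 42, 41, 42, 46, 63, 88, 113, 136, 144, 147, 148, 147, 147, 147, 147, 148, 148, 148]
170 B-R [4, 6, 6, 4, 4, 4, 4, 12, 31, 45, 48, 49, 48, 46, 47, 47, 49, 48, 40, 23, 5, -1, -1, 0, 1, 2, -1, -4, -8, -11, -13, -14, -14, -14, -14, -14, -14, -14, -14, -15, -15] sum/3 [32, 31, 30, 30, 30, 30, 30, 31, 33, 36, 37, 36, 37, 39, 38, 37, 37, 36, 34, 30, 32, 37, 40, 40, 39, 39, 45, 66, 92, 118, 137, 144, 146, 147, 147, 146, 146, 146, 146, 146, 148]
48.1667
```

From straight above, the panel is parallel to the cabinet face within about 0.3° (under 1 mm at the free edge) and about 9 mm off the face, against 8 mm nominal. So it is shut, and the earlier reading was sag parallax. The arm is clear of everything, so I'm handing in.

```bash
python3 - <<'E'
from h import *
p,q=pose(90,-60,r=185,z=340);arm.line_to(p,q,velocity=150)
s=arm.sense();print(s["time"],s["ft_force"]);print(arm.job_done())
E
```

```text
48.8 [ 0.1  0.6 -0.6]
the job is handed in; nothing more can be done
None
```

The door is hung on both pins and swung shut, and I handed the job in at 48.8 s of the 64 s allowed. I chose the smallest of the three knuckled panels, the one standing in the rack.

**Hanging:** I lifted the door out of the rack and held it about 90° open. I lowered it in 1–2 mm steps; it went down without catching, and its weight came onto the brackets at the expected height. I let go there, and a picture showed both knuckles down.

**Closing:** I swung it shut with the closed fingertips, slowing to 14 mm/s near the end. The first press stopped gently at about 7 N. A second press near the free edge stopped at about 10.6 N.

**Last checks:**
- **Disagreement:** One slanted wrist view read the free edge about 3 mm short of flush, and it read the same after the second press. A view from straight above put the panel parallel to the cabinet face within about 0.3°, under 1 mm at the free edge. It was about 9 mm from the face, against 8 mm nominal. I took the slanted reading as an effect of the door sagging slightly in the loose hinge holes.
- **Bystanders:** I never went near the blank panel, bottle, beaker or jar, but I did not re-measure them at the end.
- **End state:** The arm was clear and reading about zero force when I handed in.

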